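# Amber bottles onto their saucers on the stove hearth

## Robot

A 7-joint arm with a two-finger parallel gripper is mounted at the origin on the work surface. World frame = base frame: x ahead of the robot, y to its left, z up, the work surface at z = 0. Lengths are in m, angles in rad, forces in N, time in s.
With the tool pointing down it reaches from about 0.425 to 0.875 m from the base axis. Payload 4.7 kg.
Tool frame: the origin (TCP) lies at the very end of the fingers, on their centre line; the grasp point (between the pads) lies behind it (ctrl.tcp_to_grasp is the z of the grasp point in the tool frame, in m); z points along the fingers, y is the line along which they close (so a half turn about z gives the same grasp; the last joint's range is limited). The gripper opens to 87 mm and grips with 3 to 60 N. Pads are 19 mm wide; open, the fingers measure 117 mm over their backs; the gripper's body (75 mm by 190 mm) begins 51 mm behind the grasp point.
Start: joints at [1.263, 0.321, -0.07, 1.45, 0.023, 1.371, -0.057], TCP at [0.206, -0.617, 0.223] pointing down, gripper open.
Joint ranges: [-2.86, 2.86], [-0.3, 2.09], [-1.38, 1.24], [0.06, 2.45], [-1.56, 4.7], [0.09, 2.05], [-2.69, 2.69]. Speed limits (rad/s): [2.57, 2.57, 3.14, 3.14, 3.14, 3.14, 3.14].

## Interface

Orientations are given as a rotation vector (axis times angle).
In Python, from bench import ctrl gives the robot as it stands.
- The arm moves only by the tool step_arm, never from a script. Its argument "targets" is a list of rows, each a list of 7 numbers: the shift along the world's x, y, z in cm, then the turn, a rotation vector about the world's x, y, z in degrees, then the opening, from 0 (shut) to 1 (fully open). A call has exactly 5 rows; each row shifts and turns the commanded pose from where the row before left it; what a row does not reach is not made up. A row lasts 1/12 s, in which the tool goes at most 41.7 mm and 7.16 degrees, less where a joint would pass 70% of its speed; a pose out of reach is approached as far as the arm can. A call with a gripper value outside its range is refused whole. The fingers move at their own pace and stop on an object; "force" is the grip in N (left out, the last holds). Time passes only in rows, so rows that do not move let the fingers close, or fill a call up. It gives the time, the measured TCP pose, the force, the opening and the grip force at its end, in the units of the state.
- ctrl.get_state(): the state, without advancing time (a new reading comes with each control period).
- ctrl.get_image(name): name is "scene" or "top"; returns (picture, depth): 384x512x3 uint8, red, green, blue; 384x512 float32, m along the optical axis (not along the pixel's ray), 0 where there is no reading.
- ctrl.camera_params(name): a dict with "intrinsics" (3x3 intrinsics, pixels), "rvec" (rotation vector, rad) and "tvec" (3), from world to camera coordinates, as OpenCV has them. Camera axes: x right, y down, z forward; pixel columns grow to the right and rows downward; lengths in m; the calibration is good to about 2 mm. A picture is of the moment at which its call begins. camera_params takes no time and is no camera call.
- ctrl.close_job(): hands the job in; it is judged then, once.
The state is a dict: "time": time; "joint_positions": joint angles; "qd": joint speeds; "joint_torque": joint torques, N m; "position": TCP position; "tool_rot": TCP orientation; "ft_force": force on the tool from outside, world axes, zero at the start; "torque": the same for the moment, N m; "grip_width": opening from 0.0 (shut) to 1.0 (fully open); "grip_force": force on a finger pad.
Only numpy, scipy, OpenCV 4.12 (cv2) and the standard library are available. Lean on these libraries where they do the work, as an engineer would, in place of code of your own. Each camera call takes 0.05 s, during which the arm holds its last target. There are 200 camera calls.

## Task

Stand each of the three amber bottles upright in the saucer of its own size: large in the terracotta one, medium in the pale wooden one, small in the dark cork one. The clear jar left on the large saucer is in the way and belongs upright on the floor of the upper blue crate. It is all glass, so set each piece down without dropping it or knocking it over, and leave the green bottle and the can where they stand.

Things in the scene. Friction and masses are not known exactly. Their poses are not given: they have to be found in the camera images.
- amber_large: large amber-brown glass bottle with a white cap, loose, standing upright: round body 62 mm in diameter up to 80 mm high, then a sloping shoulder and neck, cap 36 mm in diameter, 120 mm high over all. Origin at the centre of its underside, z up. Round, so it can be gripped at any yaw; weighs under 0.4 kg
- amber_medium: medium amber-brown glass bottle with a white cap, loose, standing upright: round body 48 mm in diameter up to 62 mm high, then a sloping shoulder and neck, cap 30 mm in diameter, 95 mm high over all. Origin at the centre of its underside, z up. Round, so it can be gripped at any yaw; weighs under 0.4 kg
- amber_small: small amber-brown glass bottle with a white cap, loose, standing upright: round body 36 mm in diameter up to 45 mm high, then a sloping shoulder and neck, cap 24 mm in diameter, 70 mm high over all. Origin at the centre of its underside, z up. Round, so it can be gripped at any yaw; weighs under 0.4 kg
- saucer_large: large round terracotta (orange-red) saucer, fixed to the hearth, outer diameter 94 mm, recess 82 mm in diameter for the 62 mm bottle; its rim is 10 mm high and its inner floor 4 mm above the hearth. Origin at the centre of its underside, on the hearth. At the start the clear jar stands on it
- saucer_medium: medium round pale wooden saucer, fixed to the hearth, outer diameter 80 mm, recess 68 mm in diameter for the 48 mm bottle; its rim is 10 mm high and its inner floor 4 mm above the hearth. Origin at the centre of its underside, on the hearth
- saucer_small: small round dark brown cork saucer, fixed to the hearth, outer diameter 68 mm, recess 56 mm in diameter for the 36 mm bottle; its rim is 10 mm high and its inner floor 4 mm above the hearth. Origin at the centre of its underside, on the hearth
- jar: clear jar with a brass-coloured twist lid, loose, standing upright on the large saucer: 60 mm in diameter up to 60 mm high, lid 58 mm in diameter from 64 to 80 mm, 80 mm high over all. Origin at the centre of its underside, z up. Under 0.3 kg; can be gripped at any yaw
- crate: two blue plastic crates locked one on the other, fixed, open at the top: 170 mm (own x) by 190 mm (own y), rim 120 mm high. The upper one is 160 by 180 mm inside, its floor 65 mm above the hearth. Origin: centre of the stack's underside, on the hearth. It stands left or right of the bottles; a fixed grey drawer box (150 by 180 by 120 mm) stands on the other side
- green_bottle: green glass bottle with a black cap, 56 mm in diameter, 115 mm high, loose, upright; to be left alone. Origin at the centre of its underside
- can: silver aluminium drinks can, 66 mm in diameter, 115 mm high, loose, upright, light; to be left alone. Origin at the centre of its underside
Things that resemble listed ones, but are neither listed nor needed, are in the scene too. What is shaped like the saucer_large but yellow is not meant. Leave any turquoise look-alike of the saucer_small alone.

How it is judged:
By the outcome, as a careful person would: the job done as asked, in the order asked, and still so for the second after the job is handed in, with the robot touching nothing.
It also fails if it takes over 104 s, if anything falls off the work surface, if the arm or the gripper's body presses on something with over 40 N, if the wrist force passes 120 N, or if a joint passes its speed limit or range.

## Working session

There is one attempt and no reset: what is moved stays moved. The work goes in short steps, Python scripts to look and compute and a tool call to move; the robot and the scene stay as the last step left them, time stands still between calls to the robot, and variables do not carry over. Pictures are saved under pics/ and viewed, at most 14 in all, crops included, and the job is handed in when it is done.

Besides the shell and the picture viewer there is one more tool, called after "Request:" as name(argument=value, ...) on one line, values as JSON. step_arm: Moves the arm, as the interface text tells. Its arguments: {"type":"object","properties":{"targets":{"type":"array"},"force":{"type":"number"}},"required":["targets"]}

```bash
ls; mkdir -p pics
python3 - <<'E'
from bench import ctrl
import cv2,numpy as np
for n in("scene","top"):
    p,d=ctrl.get_image(n); cv2.imwrite(f"pics/{n}0.png",cv2.cvtColor(p,cv2.COLOR_RGB2BGR)); np.savez(f"{n}0.npz",p=p,d=d)
    c=ctrl.camera_params(n); print(n,c); print((d>0).mean())
print(ctrl.get_state(),ctrl.tcp_to_grasp)
E
```

```text
pics
scene {'intrinsics': array([[362.83077422,   0.        , 249.4077236 ],
       [  0.        , 362.83077422, 191.80402846],
       [  0.        ,   0.        ,   1.        ]]), 'rvec': array([ 1.12888981,  2.46517108, -0.92781729]), 'tvec': array([ 0.31118649, -0.26259553,  1.10381376])}
0.9958699544270834
top {'intrinsics': array([[370.69838013,   0.        , 248.1957346 ],
       [  0.        , 370.69838013, 188.03135808],
       [  0.        ,   0.        ,   1.        ]]), 'rvec': array([ 2.17539124, -2.21096249,  0.1016793 ]), 'tvec': array([0.01599836, 0.51949566, 0.96927314])}
0.9961039225260416
{'time': 0.1, 'joint_positions': array([ 1.26310651,  0.32177304, -0.07009449,  1.45156235,  0.02261758,
        1.37079399, -0.05687975]), 'qd': array([ 0.00027421, -0.00132679,  0.00245364, -0.00473628,  0.00153411,
        0.0007754 , -0.00064505]), 'joint_torque': array([-6.05891219e-04, -4.92569876e+01, -4.06411244e-01, -3.13399208e+01,
       -6.41270215e-02,  3.94861191e-02,  8.20253331e-05]), 'position': array([ 0.20536812, -0.61617809,  0.22155057]), 'tool_rot': array([-3.09931683e+00, -5.03109496e-01,  6.05457889e-04]), 'ft_force': array([0.91465017, 0.46835972, 0.20660386]), 'torque': array([-0.05712975,  0.01340206,  0.0133989 ]), 'grip_force': 0.0, 'grip_width': 0.9988730729246603} -0.0187
```

View pics/scene0.png

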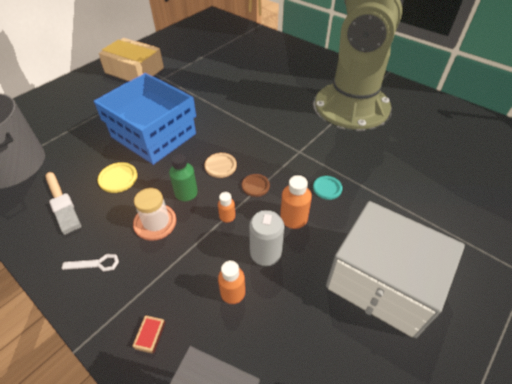

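View pics/top0.png

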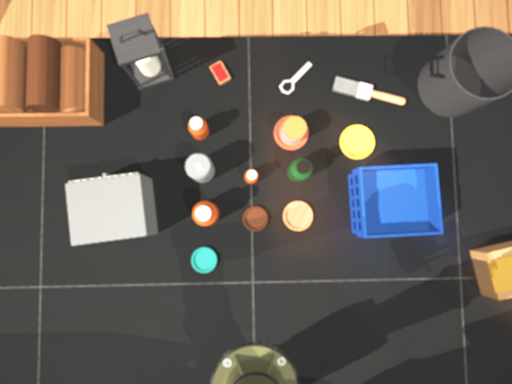

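The scene picture shows the jar on the terracotta saucer (155,215), the green bottle (183,180), the can (266,238) and the amber bottles (295,203), (232,283) and (227,208). In the top picture the caps are at (205,213), (196,124) and (251,176), the saucers at (291,132), (298,215) and (256,218), and the crate at (397,200).

```bash
cat > h.py <<'E'
from bench import ctrl
import cv2,numpy as np
def cloud(n,d):
    c=ctrl.camera_params(n);K=c["intrinsics"];R=cv2.Rodrigues(c["rvec"])[0];t=c["tvec"]
    v,u=np.mgrid[:d.shape[0],:d.shape[1]]
    P=np.stack([(u-K[0,2])/K[0,0]*d,(v-K[1,2])/K[1,1]*d,d],-1)
    return (P-t)@R
def circ(pts):
    (x,y),r=cv2.minEnclosingCircle((pts[:,:2]*1000).astype(np.float32)); return np.round([x/1000,y/1000,r/1000],4)
E
python3 - <<'E'
from h import *
z=np.load("top0.npz");W=cloud("top",z["d"]);p=z["p"]
z2=np.load("scene0.npz");W2=cloud("scene",z2["d"])
def rep(name,w,box,zlo,zhi):
    x0,x1,y0,y1=box
    for nm,C in(("top",W),("scn",W2)):
        m=(C[...,0]>x0)&(C[...,0]<x1)&(C[...,1]>y0)&(C[...,1]<y1)&(C[...,2]>zlo)&(C[...,2]<zhi)
        q=C[m]
        if len(q)>5: print(name,nm,len(q),circ(q),"med",q.mean(0).round(4),"zmax",q[:,2].max().round(4), q.min(0).round(3),q.max(0).round(3))
for nm,(u,v) in dict(L=(205,213),M=(196,124),S=(251,176),jar=(294,128),green=(303,166),can=(200,163)).items():
    c=W[v,u]; print(nm,(u,v),c.round(4)); rep(nm,0,(c[0]-.05,c[0]+.05,c[1]-.05,c[1]+.05),c[2]-.006,c[2]+.006)
for nm,(u,v),r in [("sL",(283,140),.06),("sM",(298,215),.05),("sS",(256,218),.042),("yel",(357,142),.05),("turq",(204,260),.05)]:
    c=W[v,u]; print(nm,c.round(4)); rep(nm,0,(c[0]-r,c[0]+r,c[1]-r,c[1]+r),.006,.014)
c=W[200,397];print("crate",c); rep("crate",0,(c[0]-.13,c[0]+.13,c[1]-.13,c[1]+.13),.112,.13)
c=W[210,110];print("drawer",c); rep("drw",0,(c[0]-.13,c[0]+.13,c[1]-.13,c[1]+.13),.11,.14)
E
```

```text
L (205, 213) [0.4544 0.113  0.1222]
L top 178 [0.4538 0.1177 0.0178] med [0.4539 0.118  0.1203] zmax 0.1248 [0.438 0.101 0.116] [0.471 0.135 0.125]
L scn 199 [0.4564 0.1191 0.0183] med [0.4573 0.1198 0.1208] zmax 0.1241 [0.439 0.102 0.116] [0.475 0.136 0.124]
M (196, 124) [0.6763 0.1364 0.0924]
M top 117 [0.6781 0.1366 0.0151] med [0.6773 0.1361 0.095 ] zmax 0.0984 [0.664 0.122 0.087] [0.693 0.151 0.098]
M scn 236 [0.6808 0.137  0.0153] med [0.6822 0.1387 0.0951] zmax 0.0982 [0.667 0.122 0.087] [0.696 0.152 0.098]
S (251, 176) [0.5461 0.001  0.0726]
S top 67 [ 5.492e-01 -4.000e-04  1.170e-02] med [ 0.5491 -0.0011  0.0709] zmax 0.0744 [ 0.539 -0.012  0.068] [0.559 0.009 0.074]
S scn 83 [5.519e-01 1.000e-04 1.190e-02] med [0.5527 0.0007 0.0709] zmax 0.0733 [ 0.54  -0.011  0.067] [0.563 0.012 0.073]
jar (294, 128) [ 0.6651 -0.1094  0.0842]
jar top 409 [ 0.667  -0.1121  0.0291] med [ 0.666  -0.1118  0.0844] zmax 0.0896 [ 0.638 -0.14   0.078] [ 0.694 -0.084  0.09 ]
jar scn 494 [ 0.6695 -0.1116  0.0297] med [ 0.6704 -0.109   0.0848] zmax 0.088 [ 0.641 -0.14   0.078] [ 0.698 -0.082  0.088]

[... 1802 characters left out ...]
 0.159 0.014]
turq scn 294 [0.3341 0.1289 0.0344] med [0.3335 0.1292 0.0092] zmax 0.0138 [0.3   0.096 0.006] [0.367 0.162 0.014]
crate [ 0.47971254 -0.37060536  0.06622415]
crate top 840 [ 0.4761 -0.3567  0.1265] med [ 0.4772 -0.3608  0.1192] zmax 0.1257 [ 0.388 -0.455  0.112] [ 0.564 -0.259  0.126]
crate scn 895 [ 0.4798 -0.3546  0.1267] med [ 0.4821 -0.3514  0.1185] zmax 0.1238 [ 0.39  -0.454  0.112] [ 0.567 -0.257  0.124]
drawer [0.46523942 0.33720294 0.12057243]
drw top 4915 [0.4673 0.3462 0.1143] med [0.4677 0.3462 0.1202] zmax 0.1258 [0.384 0.25  0.11 ] [0.553 0.442 0.126]
drw scn 8211 [0.47   0.3483 0.1147] med [0.4789 0.3543 0.1205] zmax 0.1244 [0.386 0.251 0.11 ] [0.556 0.446 0.124]
```

Request:
step_arm(targets=[[2.3, 2.5, 0, 0, 0, -3.7, 1], [2.3, 2.5, 0, 0, 0, -3.7, 1], [2.3, 2.5, 0, 0, 0, -3.7, 1], [2.3, 2.5, 0, 0, 0, -3.7, 1], [2.3, 2.5, 0, 0, 0, -3.7, 1]])

```text
time: 0.52
position: [0.3212, -0.4901, 0.2221]
tool_rot: [-3.141, 0.007, 0.001]
ft_force: [-0.2, -1.0, 0.4]
grip_width: 0.997
grip_force: 0.0
```

Request:
step_arm(targets=[[2.3, 2.5, 0, 0, 0, 0, 1], [2.3, 2.5, 0, 0, 0, 0, 1], [2.3, 2.5, 0, 0, 0, 0, 1], [2.3, 2.5, 0, 0, 0, 0, 1], [2.3, 2.5, 0, 0, 0, 0, 1]])

```text
time: 0.93
position: [0.4362, -0.3651, 0.2222]
tool_rot: [-3.141, 0.002, 0.001]
ft_force: [0.5, -0.6, 0.2]
grip_width: 1.001
grip_force: 0.0
```

Request:
step_arm(targets=[[2.3, 2.5, 0, 0, 0, 0, 1], [2.3, 2.5, 0, 0, 0, 0, 1], [2.3, 2.5, 0, 0, 0, 0, 1], [2.3, 2.5, 0, 0, 0, 0, 1], [2.3, 2.5, 0, 0, 0, 0, 1]])

```text
time: 1.35
position: [0.5512, -0.2403, 0.2222]
tool_rot: [-3.142, 0.002, 0.001]
ft_force: [0.3, 0.9, 0.4]
grip_width: 0.998
grip_force: 0.0
```

Request:
step_arm(targets=[[2.3, 2.5, 0, 0, 0, 0, 1], [2.3, 2.5, 0, 0, 0, 0, 1], [2.3, 2.5, 0, 0, 0, 0, 1], [2.3, 2.5, 0, 0, 0, 0, 1], [0, 0, 0, 0, 0, 0, 1]])

```text
time: 1.77
position: [0.646, -0.1323, 0.2215]
tool_rot: [-3.135, -0.015, -0.002]
ft_force: [-1.0, 2.2, -0.5]
grip_width: 0.995
grip_force: 0.0
```

Request:
step_arm(targets=[[1.3, 1.5, 0, 0, 0, 0, 1], [1.2, 1.5, 0, 0, 0, 0, 1], [0, 0, -2, 0, 0, 0, 1], [0, 0, -2, 0, 0, 0, 1], [0, 0, -2, 0, 0, 0, 1]])

```text
time: 2.18
position: [0.6675, -0.1112, 0.1615]
tool_rot: [-3.142, 0.0, 0.0]
ft_force: [-0.2, -0.5, -0.2]
grip_width: 0.997
grip_force: 0.0
```

Request:
step_arm(targets=[[0, 0, -3, 0, 0, 0, 1], [0, 0, -2, 0, 0, 0, 1], [0, 0, 0, 0, 0, 0, 1], [0, 0, 0, 0, 0, 0, 1], [0, 0, 0, 0, 0, 0, 1]])

```text
time: 2.6
position: [0.6683, -0.1118, 0.1139]
tool_rot: [3.141, -0.002, 0.003]
ft_force: [0.3, -0.5, 0.8]
grip_width: 1.002
grip_force: 0.0
```

Request:
step_arm(targets=[[0, 0, -2, 0, 0, 0, 1], [0, 0, -2, 0, 0, 0, 1], [0, 0, -2, 0, 0, 0, 1], [0, 0, -1.6, 0, 0, 0, 1], [0, 0, -1, 0, 0, 0, 1]])

```text
time: 3.02
position: [0.6681, -0.1118, 0.0268]
tool_rot: [3.141, -0.002, 0.002]
ft_force: [-0.6, -0.0, -0.2]
grip_width: 1.0
grip_force: 0.0
```

Request:
step_arm(targets=[[0, 0, 0, 0, 0, 0, 0.8], [0, 0, 0, 0, 0, 0, 0.5], [0, 0, 0, 0, 0, 0, 0.5], [0, 0, 0, 0, 0, 0, 0.5], [0, 0, 0, 0, 0, 0, 0.5]], force=20)

```text
time: 3.43
position: [0.6686, -0.1118, 0.0281]
tool_rot: [3.141, -0.002, 0.004]
ft_force: [0.5, 0.2, -0.4]
grip_width: 0.709
grip_force: 0.0
```

Request:
step_arm(targets=[[0, 0, 0, 0, 0, 0, 0.5], [0, 0, 0, 0, 0, 0, 0.5], [0, 0, 0, 0, 0, 0, 0.5], [0, 0, 0.5, 0, 0, 0, 0.5], [0, 0, 1, 0, 0, 0, 0.5]])

```text
time: 3.85
position: [0.6658, -0.1114, 0.04]
tool_rot: [-3.141, 0.002, 0.006]
ft_force: [-0.8, 0.1, -3.0]
grip_width: 0.685
grip_force: 20.0
```

Request:
step_arm(targets=[[0, 0, 2, 0, 0, 0, 0.5], [0, 0, 3, 0, 0, 0, 0.5], [0, 0, 3, 0, 0, 0, 0.5], [0, 0, 3, 0, 0, 0, 0.5], [0, 0, 3, 0, 0, 0, 0.5]])

```text
time: 4.27
position: [0.667, -0.1114, 0.1831]
tool_rot: [-3.141, 0.001, 0.001]
ft_force: [0.6, -1.1, -1.6]
grip_width: 0.687
grip_force: 20.0
```

Request:
step_arm(targets=[[-0.5, -0.6, 3, 0, 0, 0, 0.5], [-1.3, -1.7, 2, 0, 0, 0, 0.5], [-2, -2.5, 0, 0, 0, 0, 0.5], [-2, -2.5, 0, 0, 0, 0, 0.5], [-2, -2.5, 0, 0, 0, 0, 0.5]])

```text
time: 4.68
position: [0.5886, -0.2101, 0.2323]
tool_rot: [3.141, 0.0, 0.0]
ft_force: [-0.3, -0.8, -1.9]
grip_width: 0.681
grip_force: 20.0
```

Request:
step_arm(targets=[[-2, -2.5, 0, 0, 0, 0, 0.5], [-2, -2.5, 0, 0, 0, 0, 0.5], [-2, -2.5, 0, 0, 0, 0, 0.5], [-2, -2.6, 0, 0, 0, 0, 0.5], [-1.6, -2.2, 0, 0, 0, 0, 0.5]])

```text
time: 5.1
position: [0.4912, -0.3345, 0.2318]
tool_rot: [3.141, -0.004, -0.002]
ft_force: [-0.5, 0.0, -2.6]
grip_width: 0.68
grip_force: 20.0
```

Request:
step_arm(targets=[[-1.2, -1.6, 0, 0, 0, 0, 0.5], [-0.5, -0.7, 0, 0, 0, 0, 0.5], [0, 0, -2, 0, 0, 0, 0.5], [0, 0, -2, 0, 0, 0, 0.5], [0, 0, -2, 0, 0, 0, 0.5]])

```text
time: 5.52
position: [0.4773, -0.3546, 0.1714]
tool_rot: [-3.141, 0.0, -0.002]
ft_force: [-0.1, 0.4, -2.0]
grip_width: 0.686
grip_force: 20.0
```

Request:
step_arm(targets=[[0, 0, -2, 0, 0, 0, 0.5], [0, 0, -2, 0, 0, 0, 0.5], [0, 0, -1, 0, 0, 0, 0.5], [0, 0, 0, 0, 0, 0, 0.5], [0, 0, 0, 0, 0, 0, 0.5]])

```text
time: 5.93
position: [0.477, -0.3549, 0.1217]
tool_rot: [-3.141, 0.0, 0.0]
ft_force: [-0.2, -0.8, -1.3]
grip_width: 0.686
grip_force: 20.0
```

Request:
step_arm(targets=[[0, 0, -1, 0, 0, 0, 0.5], [0, 0, -1, 0, 0, 0, 0.5], [0, 0, -0.6, 0, 0, 0, 0.5], [0, 0, -0.3, 0, 0, 0, 0.5], [0, 0, 0, 0, 0, 0, 0.5]])

```text
time: 6.35
position: [0.4759, -0.3553, 0.0915]
tool_rot: [-3.141, 0.002, 0.002]
ft_force: [-0.5, -0.0, -2.4]
grip_width: 0.685
grip_force: 20.0
```

Request:
step_arm(targets=[[0, 0, -0.1, 0, 0, 0, 0.5], [0, 0, -0.1, 0, 0, 0, 0.5], [0, 0, -0.1, 0, 0, 0, 0.5], [0, 0, 0, 0, 0, 0, 0.5], [0, 0, 0, 0, 0, 0, 0.5]])

```text
time: 6.77
position: [0.4766, -0.3557, 0.0898]
tool_rot: [3.141, -0.002, 0.0]
ft_force: [-1.2, 0.2, -1.6]
grip_width: 0.686
grip_force: 20.0
```

Request:
step_arm(targets=[[0, 0, -0.1, 0, 0, 0, 0.5], [0, 0, -0.1, 0, 0, 0, 0.5], [0, 0, 0, 0, 0, 0, 0.5], [0, 0, 0, 0, 0, 0, 0.5], [0, 0, 0, 0, 0, 0, 0.5]])

```text
time: 7.18
position: [0.4768, -0.3558, 0.089]
tool_rot: [3.141, -0.002, 0.001]
ft_force: [-1.9, 0.9, 5.1]
grip_width: 0.683
grip_force: 20.0
```

Request:
step_arm(targets=[[0, 0, 0, 0, 0, 0, 0.7], [0, 0, 0, 0, 0, 0, 0.8], [0, 0, 0, 0, 0, 0, 0.95], [0, 0, 0, 0, 0, 0, 0.95], [0, 0, 0, 0, 0, 0, 0.95]])

```text
time: 7.6
position: [0.4766, -0.3557, 0.0874]
tool_rot: [3.142, -0.002, -0.0]
ft_force: [-0.0, -1.0, 0.7]
grip_width: 0.906
grip_force: 0.0
```

Request:
step_arm(targets=[[0, 0, 1, 0, 0, 0, 0.95], [0, 0, 2, 0, 0, 0, 0.95], [0, 0, 3, 0, 0, 0, 0.95], [0, 0, 4, 0, 0, 0, 0.95], [0, 0, 4, 0, 0, 0, 0.95]])

```text
time: 8.02
position: [0.476, -0.3552, 0.229]
tool_rot: [-3.141, 0.001, 0.002]
ft_force: [0.8, -0.3, -0.7]
grip_width: 0.948
grip_force: 0.0
```

Run:
```python
from h import *
for n in("scene","top"):
    p,d=ctrl.get_image(n); np.savez(f"{n}1.npz",p=p,d=d); cv2.imwrite(f"pics/{n}1.png",cv2.cvtColor(p,cv2.COLOR_RGB2BGR))
    C=cloud(n,d)
    for nm,c,r,lo,hi in [("sL",(.667,-.106),.056,.007,.013),("sM",(.445,-.124),.05,.007,.013),("sS",(.438,-.01),.045,.007,.013),("green",(.563,-.126),.03,.11,.12),("S",(.55,0),.02,.065,.08)]:
        q=C[(np.hypot(C[...,0]-c[0],C[...,1]-c[1])<r)&(C[...,2]>lo)&(C[...,2]<hi)]
        if len(q)>8:
            A=np.c_[2*q[:,:2],np.ones(len(q))];s=np.linalg.lstsq(A,(q[:,:2]**2).sum(1),rcond=None)[0]
            print(n,nm,len(q),circ(q),"fit",s[:2].round(4),q.min(0).round(3),q.max(0).round(3))
print(ctrl.get_state()["position"])
```

```text
scene sL 381 [ 0.6718 -0.1102  0.0475] fit [ 0.6725 -0.11  ] [ 0.626 -0.157  0.007] [ 0.719 -0.064  0.013]
scene sM 228 [ 0.4445 -0.1236  0.0409] fit [ 0.446  -0.1227] [ 0.407 -0.162  0.007] [ 0.485 -0.084  0.013]
scene sS 210 [ 0.4399 -0.0093  0.0344] fit [ 0.4406 -0.0085] [ 0.407 -0.043  0.007] [0.474 0.024 0.013]
scene green 142 [ 0.5651 -0.1258  0.0171] fit [ 0.5655 -0.1247] [ 0.548 -0.141  0.11 ] [ 0.581 -0.109  0.119]
scene S 90 [ 0.5515 -0.      0.0119] fit [0.5524 0.0008] [ 0.541 -0.011  0.065] [0.563 0.012 0.073]
top sL 281 [ 0.67   -0.1121  0.0467] fit [ 0.6694 -0.1121] [ 0.624 -0.159  0.007] [ 0.716 -0.066  0.013]
top sM 203 [ 0.4433 -0.1247  0.0397] fit [ 0.4436 -0.1243] [ 0.406 -0.163  0.007] [ 0.481 -0.087  0.013]
top sS 174 [ 0.4379 -0.0101  0.0336] fit [ 0.4377 -0.0098] [ 0.405 -0.042  0.007] [0.469 0.023 0.013]
top green 136 [ 0.5627 -0.1264  0.0161] fit [ 0.5623 -0.1262] [ 0.547 -0.141  0.11 ] [ 0.577 -0.112  0.119]
top S 67 [ 0.5492 -0.0006  0.0117] fit [ 0.5492 -0.0011] [ 0.539 -0.012  0.068] [0.559 0.009 0.075]
[ 0.48026579 -0.35781855  0.23657993]
```

View pics/scene1.png

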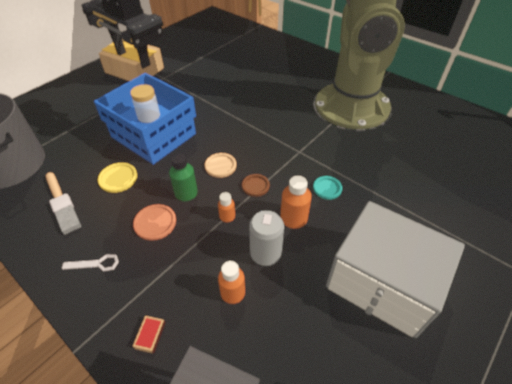

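The jar now stands upright in the crate (146,103), and the terracotta saucer (155,222) is free.

Request:
step_arm(targets=[[0, 1, 0, 0, 0, 0, 1], [0, 2.5, 0, 0, 0, 0, 1], [-0.2, 3.7, 0, 0, 0, 0, 1], [-0.2, 3.7, 0, 0, 0, 0, 1], [-0.2, 3.7, 0, 0, 0, 0, 1]])

```text
time: 8.53
position: [0.4692, -0.207, 0.2259]
tool_rot: [-3.14, 0.002, 0.004]
ft_force: [0.7, 0.5, 0.4]
grip_width: 0.998
grip_force: 0.0
```

Request:
step_arm(targets=[[-0.2, 3.7, 0, 0, 0, 0, 1], [-0.2, 3.7, 0, 0, 0, 0, 1], [-0.2, 3.7, 0, 0, 0, 0, 1], [-0.2, 3.7, 0, 0, 0, 0, 1], [-0.2, 3.7, 0, 0, 0, 0, 1]])

```text
time: 8.95
position: [0.4587, -0.0222, 0.2261]
tool_rot: [3.142, -0.001, -0.004]
ft_force: [0.4, -0.4, 0.6]
grip_width: 0.997
grip_force: 0.0
```

Request:
step_arm(targets=[[-0.2, 3.7, 0, 0, 0, 0, 1], [-0.2, 3.7, 0, 0, 0, 0, 1], [-0.2, 3.7, 0, 0, 0, 0, 1], [0, 2.2, 0, 0, 0, 0, 1], [0, 1, 0, 0, 0, 0, 1]])

```text
time: 9.37
position: [0.4525, 0.1227, 0.2266]
tool_rot: [-3.141, -0.008, 0.003]
ft_force: [-0.9, -0.3, 0.3]
grip_width: 1.004
grip_force: 0.0
```

Request:
step_arm(targets=[[0, 0, -2, 0, 0, 0, 1], [0, 0, -2.5, 0, 0, 0, 1], [0, 0, -2, 0, 0, 0, 1], [0, 0, -1, 0, 0, 0, 1], [0, 0, 0, 0, 0, 0, 1]])

```text
time: 9.78
position: [0.4522, 0.117, 0.1497]
tool_rot: [3.141, -0.003, -0.01]
ft_force: [0.0, -1.3, -0.4]
grip_width: 1.0
grip_force: 0.0
```

Request:
step_arm(targets=[[0.3, 0, -2, 0, 0, 0, 1], [0, 0, -2.5, 0, 0, 0, 1], [0, 0, -2.5, 0, 0, 0, 1], [0, 0, -1.6, 0, 0, 0, 1], [0, 0, -0.8, 0, 0, 0, 1]])

```text
time: 10.2
position: [0.4567, 0.1175, 0.0573]
tool_rot: [3.141, -0.003, -0.004]
ft_force: [-0.4, 0.2, -0.1]
grip_width: 1.0
grip_force: 0.0
```

Request:
step_arm(targets=[[0, 0, 0, 0, 0, 0, 0.85], [0, 0, 0, 0, 0, 0, 0.75], [0, 0, 0, 0, 0, 0, 0.5], [0, 0, 0, 0, 0, 0, 0.5], [0, 0, 0, 0, 0, 0, 0.5]], force=25)

```text
time: 10.62
position: [0.4585, 0.1185, 0.0597]
tool_rot: [3.142, -0.002, 0.003]
ft_force: [0.2, 2.9, 1.9]
grip_width: 0.704
grip_force: 3.1
```

Request:
step_arm(targets=[[0, 0, 0, 0, 0, 0, 0.5], [0, 0, 0, 0, 0, 0, 0.5], [0, 0, 0, 0, 0, 0, 0.5], [0, 0, 0.3, 0, 0, 0, 0.5], [0, 0, 1, 0, 0, 0, 0.5]])

```text
time: 11.03
position: [0.4556, 0.1178, 0.0703]
tool_rot: [3.141, -0.001, -0.007]
ft_force: [-0.7, 0.5, -3.8]
grip_width: 0.703
grip_force: 25.0
```

Request:
step_arm(targets=[[0, 0, 2, 0, 0, 0, 0.5], [0, 0, 3, 0, 0, 0, 0.5], [0, 0, 3, 0, 0, 0, 0.5], [0, 0, 3, 0, 0, 0, 0.5], [0, 0, 3, 0, 0, 0, 0.5]])

```text
time: 11.45
position: [0.4566, 0.1184, 0.2131]
tool_rot: [3.141, -0.001, -0.001]
ft_force: [0.9, -0.7, -3.2]
grip_width: 0.703
grip_force: 25.0
```

Request:
step_arm(targets=[[0.5, -0.5, 1.7, 0, 0, 0, 0.5], [1.3, -1.4, 0.8, 0, 0, 0, 0.5], [2, -2.1, 0, 0, 0, 0, 0.5], [2.2, -2.4, 0, 0, 0, 0, 0.5], [2.2, -2.4, 0, 0, 0, 0, 0.5]])

```text
time: 11.87
position: [0.5398, 0.0295, 0.2371]
tool_rot: [3.141, 0.0, -0.0]
ft_force: [0.2, 0.9, -3.0]
grip_width: 0.701
grip_force: 25.0
```

Request:
step_arm(targets=[[2.2, -2.4, 0, 0, 0, 0, 0.5], [2.2, -2.4, 0, 0, 0, 0, 0.5], [2.2, -2.4, 0, 0, 0, 0, 0.5], [2.2, -2.4, 0, 0, 0, 0, 0.5], [2, -2, 0, 0, 0, 0, 0.5]])

```text
time: 12.28
position: [0.6479, -0.0883, 0.236]
tool_rot: [3.141, -0.004, -0.003]
ft_force: [0.4, 0.6, -2.1]
grip_width: 0.701
grip_force: 25.0
```

Request:
step_arm(targets=[[1.4, -1.5, 0, 0, 0, 0, 0.5], [0.8, -0.7, 0, 0, 0, 0, 0.5], [0.3, -0.3, -1, 0, 0, 0, 0.5], [0, 0, -2, 0, 0, 0, 0.5], [0, 0, -2, 0, 0, 0, 0.5]])

```text
time: 12.7
position: [0.6723, -0.11, 0.1858]
tool_rot: [-3.141, 0.001, -0.0]
ft_force: [-0.1, -0.0, -3.7]
grip_width: 0.701
grip_force: 25.0
```

Request:
step_arm(targets=[[0, 0, -2, 0, 0, 0, 0.5], [0, 0, -2, 0, 0, 0, 0.5], [0, 0, -2, 0, 0, 0, 0.5], [0, 0, -1, 0, 0, 0, 0.5], [0, 0, 0, 0, 0, 0, 0.5]])

```text
time: 13.12
position: [0.6697, -0.1099, 0.1129]
tool_rot: [-3.14, 0.0, 0.011]
ft_force: [-1.3, -0.3, -2.5]
grip_width: 0.701
grip_force: 25.0
```

Request:
step_arm(targets=[[0, 0, 0, 0, 0, 0, 0.5], [0, 0, 0, 0, 0, 0, 0.5], [0, 0, 0, 0, 0, 0, 0.5], [0, 0, 0, 0, 0, 0, 0.5], [0, 0, 0, 0, 0, 0, 0.5]])

```text
time: 13.53
position: [0.6731, -0.1107, 0.1177]
tool_rot: [3.141, -0.002, 0.002]
ft_force: [0.2, 0.9, -3.1]
grip_width: 0.705
grip_force: 25.0
```

Run:
```python
from h import *
s=ctrl.get_state();print(s["position"],s["tool_rot"],s["joint_positions"].round(3),s["ft_force"])
```

```text
[ 0.67312589 -0.11072231  0.11770261] [ 3.14111695e+00 -1.77078882e-03  2.49256307e-03] [ 0.528  0.509 -0.552  1.474  0.275  1.234 -1.631] [ 0.17062371  0.86655507 -3.09761613]
```

Request:
step_arm(targets=[[-0.2, 0, -1, 0, 0, 0, 0.5], [0, 0, -1.5, 0, 0, 0, 0.5], [0, 0, -1, 0, 0, 0, 0.5], [0, 0, -0.5, 0, 0, 0, 0.5], [0, 0, 0, 0, 0, 0, 0.5]])

```text
time: 13.95
position: [0.6687, -0.1106, 0.0735]
tool_rot: [-3.141, 0.002, 0.008]
ft_force: [-0.3, 0.5, -3.2]
grip_width: 0.701
grip_force: 25.0
```

Request:
step_arm(targets=[[0, 0, -0.4, 0, 0, 0, 0.5], [0, 0, -0.3, 0, 0, 0, 0.5], [0, 0, -0.2, 0, 0, 0, 0.5], [0, 0, 0, 0, 0, 0, 0.5], [0, 0, 0, 0, 0, 0, 0.5]])

```text
time: 14.37
position: [0.6707, -0.1106, 0.0677]
tool_rot: [3.141, -0.002, 0.0]
ft_force: [0.3, 0.8, -2.9]
grip_width: 0.702
grip_force: 25.0
```

Request:
step_arm(targets=[[0, 0, -0.2, 0, 0, 0, 0.5], [0, 0, -0.1, 0, 0, 0, 0.5], [0, 0, -0.1, 0, 0, 0, 0.5], [0, 0, 0, 0, 0, 0, 0.5], [0, 0, 0, 0, 0, 0, 0.5]])

```text
time: 14.78
position: [0.6706, -0.1107, 0.0638]
tool_rot: [3.141, -0.002, 0.0]
ft_force: [-0.4, -0.7, -1.5]
grip_width: 0.702
grip_force: 25.0
```

Request:
step_arm(targets=[[0, 0, -0.1, 0, 0, 0, 0.5], [0, 0, -0.1, 0, 0, 0, 0.5], [0, 0, 0, 0, 0, 0, 0.5], [0, 0, 0, 0, 0, 0, 0.5], [0, 0, 0, 0, 0, 0, 0.5]])

```text
time: 15.2
position: [0.6708, -0.1107, 0.0638]
tool_rot: [3.141, -0.002, 0.001]
ft_force: [-4.0, -0.0, 8.0]
grip_width: 0.703
grip_force: 25.0
```

Request:
step_arm(targets=[[0, 0, 0, 0, 0, 0, 0.72], [0, 0, 0, 0, 0, 0, 0.8], [0, 0, 0, 0, 0, 0, 0.95], [0, 0, 0, 0, 0, 0, 0.95], [0, 0, 0, 0, 0, 0, 0.95]])

```text
time: 15.62
position: [0.6706, -0.1107, 0.0614]
tool_rot: [3.142, -0.002, -0.0]
ft_force: [-0.3, -0.2, -0.8]
grip_width: 0.914
grip_force: 0.0
```

Request:
step_arm(targets=[[0, 0, 1, 0, 0, 0, 0.95], [0, 0, 3, 0, 0, 0, 0.95], [0, 0, 3, 0, 0, 0, 0.95], [0, 0, 3, 0, 0, 0, 0.95], [0, 0, 3, 0, 0, 0, 0.95]])

```text
time: 16.03
position: [0.6705, -0.1105, 0.1937]
tool_rot: [-3.142, 0.001, -0.001]
ft_force: [0.8, -0.9, 0.2]
grip_width: 0.952
grip_force: 0.0
```

Request:
step_arm(targets=[[0, 1, 2, 0, 0, 0, 0.95], [0, 2, 0, 0, 0, 0, 0.95], [0, 3, 0, 0, 0, 0, 0.95], [0, 3, 0, 0, 0, 0, 0.95], [0, 3, 0, 0, 0, 0, 0.95]])

```text
time: 16.45
position: [0.6706, 0.0104, 0.2127]
tool_rot: [3.142, -0.003, 0.002]
ft_force: [0.3, 0.5, 0.0]
grip_width: 0.948
grip_force: 0.0
```

Request:
step_arm(targets=[[0, 3, 0, 0, 0, 0, 0.95], [0, 3, 0, 0, 0, 0, 0.95], [0, 3, 0, 0, 0, 0, 0.95], [0, 2, 0, 0, 0, 0, 0.95], [0, 1, 0, 0, 0, 0, 0.95]])

```text
time: 16.87
position: [0.6697, 0.1343, 0.2125]
tool_rot: [-3.139, -0.007, -0.001]
ft_force: [0.1, -0.3, 0.2]
grip_width: 0.948
grip_force: 0.0
```

Run:
```python
from h import *
p,d=ctrl.get_image("scene"); cv2.imwrite("pics/scene2.png",cv2.cvtColor(p,cv2.COLOR_RGB2BGR))
print(ctrl.get_state()["position"])
```

```text
[0.66962496 0.13498217 0.21236172]
```

View pics/scene2.png

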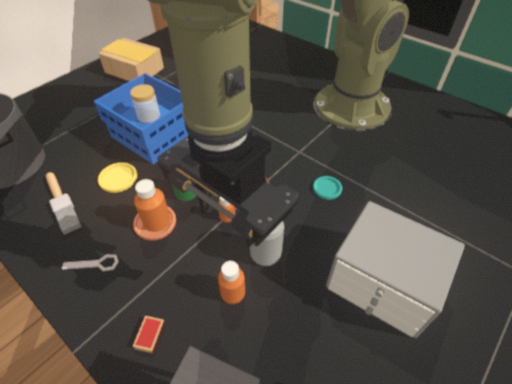

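The large bottle stands in the terracotta saucer (152,207) and the others are undisturbed. The medium is at (232,283), still standing.

Request:
step_arm(targets=[[1, 0.2, -2, 0, 0, 0, 0.95], [0, 0, -3, 0, 0, 0, 0.95], [0, 0, -2, 0, 0, 0, 0.95], [0, 0, -1, 0, 0, 0, 0.95], [0, 0, 0, 0, 0, 0, 0.95]])

```text
time: 17.33
position: [0.6793, 0.1287, 0.1287]
tool_rot: [3.14, -0.005, -0.008]
ft_force: [-0.3, -0.2, -0.9]
grip_width: 0.953
grip_force: 0.0
```

Request:
step_arm(targets=[[0, 0, 0, 0, 0, 0, 0.95], [0, 0, -2, 0, 0, 0, 0.95], [0, 0, -2, 0, 0, 0, 0.95], [0, 0, -1, 0, 0, 0, 0.95], [0, 0, 0, 0, 0, 0, 0.95]])

```text
time: 17.75
position: [0.6798, 0.1305, 0.0805]
tool_rot: [3.141, -0.002, -0.004]
ft_force: [-0.0, 0.1, 0.3]
grip_width: 0.948
grip_force: 0.0
```

Request:
step_arm(targets=[[0, 0.6, 0, 0, 0, 0, 0.95], [0, 0, -1, 0, 0, 0, 0.95], [0, 0, -1.5, 0, 0, 0, 0.95], [0, 0, -1, 0, 0, 0, 0.95], [0, 0, -0.6, 0, 0, 0, 0.95]])

```text
time: 18.17
position: [0.6794, 0.1369, 0.0382]
tool_rot: [3.141, -0.001, -0.004]
ft_force: [-0.7, -0.1, -1.2]
grip_width: 0.952
grip_force: 0.0
```

Request:
step_arm(targets=[[0, 0, 0, 0, 0, 0, 0.8], [0, 0, 0, 0, 0, 0, 0.7], [0, 0, 0, 0, 0, 0, 0.6], [0, 0, 0, 0, 0, 0, 0.4], [0, 0, 0, 0, 0, 0, 0.4]], force=20)

```text
time: 18.58
position: [0.681, 0.1374, 0.0413]
tool_rot: [-3.141, 0.002, -0.002]
ft_force: [0.5, 0.0, 0.4]
grip_width: 0.658
grip_force: 0.0
```

Request:
step_arm(targets=[[0, 0, 0, 0, 0, 0, 0.4], [0, 0, 0, 0, 0, 0, 0.4], [0, 0, 0, 0, 0, 0, 0.4], [0, 0, 0, 0, 0, 0, 0.4], [0, 0, 0, 0, 0, 0, 0.4]])

```text
time: 19.0
position: [0.6809, 0.1372, 0.041]
tool_rot: [3.141, -0.002, 0.001]
ft_force: [-0.4, 0.2, 2.4]
grip_width: 0.543
grip_force: 20.0
```

Request:
step_arm(targets=[[0, 0, 0.5, 0, 0, 0, 0.4], [0, 0, 2, 0, 0, 0, 0.4], [0, 0, 3, 0, 0, 0, 0.4], [0, 0, 3, 0, 0, 0, 0.4], [0, 0, 3, 0, 0, 0, 0.4]])

```text
time: 19.42
position: [0.6797, 0.1374, 0.1559]
tool_rot: [3.141, -0.001, -0.003]
ft_force: [0.5, -0.3, -2.2]
grip_width: 0.541
grip_force: 20.0
```

Request:
step_arm(targets=[[0, 0, 3, 0, 0, 0, 0.4], [-0.5, -0.5, 2.5, 0, 0, 0, 0.4], [-1.2, -1.4, 1, 0, 0, 0, 0.4], [-2, -2.2, 0, 0, 0, 0, 0.4], [-2.2, -2.4, 0, 0, 0, 0, 0.4]])

```text
time: 19.83
position: [0.6211, 0.0736, 0.221]
tool_rot: [-3.14, -0.003, -0.001]
ft_force: [-1.6, -0.4, -1.6]
grip_width: 0.54
grip_force: 20.0
```

Request:
step_arm(targets=[[-2.2, -2.4, 0, 0, 0, 0, 0.4], [-2.2, -2.4, 0, 0, 0, 0, 0.4], [-2.2, -2.4, 0, 0, 0, 0, 0.4], [-2.2, -2.5, 0, 0, 0, 0, 0.4], [-2.2, -2.5, 0, 0, 0, 0, 0.4]])

```text
time: 20.25
position: [0.5098, -0.0503, 0.2201]
tool_rot: [-3.141, 0.001, 0.002]
ft_force: [-0.1, -1.0, -1.2]
grip_width: 0.545
grip_force: 20.0
```

Request:
step_arm(targets=[[-2.2, -2.5, 0, 0, 0, 0, 0.4], [-2, -2.3, 0, 0, 0, 0, 0.4], [-1.4, -1.6, 0, 0, 0, 0, 0.4], [-0.7, -0.7, 0, 0, 0, 0, 0.4], [-0.3, -0.3, 0, 0, 0, 0, 0.4]])

```text
time: 20.67
position: [0.4444, -0.1247, 0.2204]
tool_rot: [3.141, -0.006, -0.001]
ft_force: [0.6, 0.7, -2.5]
grip_width: 0.543
grip_force: 20.0
```

Request:
step_arm(targets=[[0, 0, -2, 0, 0, 0, 0.4], [0, 0, -2, 0, 0, 0, 0.4], [0, 0, -2, 0, 0, 0, 0.4], [0, 0, -1, 0, 0, 0, 0.4], [0, 0, 0, 0, 0, 0, 0.4]])

```text
time: 21.08
position: [0.4444, -0.1217, 0.1482]
tool_rot: [-3.139, -0.002, 0.007]
ft_force: [0.2, 0.0, -2.0]
grip_width: 0.544
grip_force: 20.0
```

Request:
step_arm(targets=[[0, -0.2, -1, 0, 0, 0, 0.4], [0, 0, -2, 0, 0, 0, 0.4], [0, 0, -2, 0, 0, 0, 0.4], [0, 0, -1, 0, 0, 0, 0.4], [0, 0, 0, 0, 0, 0, 0.4]])

```text
time: 21.5
position: [0.4445, -0.1251, 0.0889]
tool_rot: [-3.14, 0.001, 0.005]
ft_force: [-1.0, 0.1, -2.7]
grip_width: 0.547
grip_force: 20.0
```

Request:
step_arm(targets=[[0, 0, -0.8, 0, 0, 0, 0.4], [0, 0, -0.8, 0, 0, 0, 0.4], [0, 0, -0.6, 0, 0, 0, 0.4], [0, 0, -0.4, 0, 0, 0, 0.4], [0, 0, 0, 0, 0, 0, 0.4]])

```text
time: 21.92
position: [0.445, -0.1255, 0.0638]
tool_rot: [-3.141, 0.002, 0.002]
ft_force: [0.6, 0.4, -1.7]
grip_width: 0.541
grip_force: 20.0
```

Request:
step_arm(targets=[[0, 0, -0.6, 0, 0, 0, 0.4], [0, 0, -0.5, 0, 0, 0, 0.4], [0, 0, -0.2, 0, 0, 0, 0.4], [0, 0, -0.1, 0, 0, 0, 0.4], [0, 0, 0, 0, 0, 0, 0.4]])

```text
time: 22.33
position: [0.4454, -0.1256, 0.0503]
tool_rot: [-3.141, 0.002, 0.001]
ft_force: [0.1, 0.4, -2.7]
grip_width: 0.537
grip_force: 20.0
```

Request:
step_arm(targets=[[0, 0, -0.1, 0, 0, 0, 0.4], [0, 0, -0.1, 0, 0, 0, 0.4], [0, 0, 0, 0, 0, 0, 0.4], [0, 0, 0, 0, 0, 0, 0.4], [0, 0, 0, 0, 0, 0, 0.4]])

```text
time: 22.75
position: [0.4456, -0.1257, 0.0487]
tool_rot: [3.141, -0.002, 0.0]
ft_force: [0.5, -0.4, -1.8]
grip_width: 0.548
grip_force: 20.0
```

Request:
step_arm(targets=[[0, 0, -0.1, 0, 0, 0, 0.4], [0, 0, -0.1, 0, 0, 0, 0.4], [0, 0, -0.1, 0, 0, 0, 0.4], [0, 0, 0, 0, 0, 0, 0.4], [0, 0, 0, 0, 0, 0, 0.4]])

```text
time: 23.17
position: [0.4455, -0.1256, 0.0455]
tool_rot: [-3.142, 0.002, 0.0]
ft_force: [-0.2, -0.8, -2.0]
grip_width: 0.542
grip_force: 20.0
```

Request:
step_arm(targets=[[0, 0, -0.1, 0, 0, 0, 0.4], [0, 0, -0.1, 0, 0, 0, 0.4], [0, 0, 0, 0, 0, 0, 0.4], [0, 0, 0, 0, 0, 0, 0.4], [0, 0, 0, 0, 0, 0, 0.4]])

```text
time: 23.58
position: [0.4459, -0.1257, 0.0449]
tool_rot: [3.141, -0.002, 0.0]
ft_force: [-3.4, 0.1, 9.3]
grip_width: 0.544
grip_force: 20.0
```

Request:
step_arm(targets=[[0, 0, 0, 0, 0, 0, 0.58], [0, 0, 0, 0, 0, 0, 0.7], [0, 0, 0, 0, 0, 0, 0.8], [0, 0, 0, 0, 0, 0, 0.8], [0, 0, 0, 0, 0, 0, 0.8]])

```text
time: 24.0
position: [0.4456, -0.1256, 0.0435]
tool_rot: [3.142, -0.002, -0.0]
ft_force: [0.3, -0.7, -0.5]
grip_width: 0.765
grip_force: 0.0
```

Request:
step_arm(targets=[[0, 0, 1, 0, 0, 0, 0.8], [0, 0, 3, 0, 0, 0, 0.8], [0, 0, 3, 0, 0, 0, 0.8], [0, 0, 3, 0, 0, 0, 0.8], [0, 0, 3, 0, 0, 0, 0.8]])

```text
time: 24.42
position: [0.4454, -0.1254, 0.1757]
tool_rot: [3.141, -0.001, 0.001]
ft_force: [0.9, -1.0, -0.4]
grip_width: 0.801
grip_force: 0.0
```

Request:
step_arm(targets=[[0, 0, 3, 0, 0, 6, 0.8], [0.7, 0.8, 0, 0, 0, 6, 0.8], [0.7, 0.8, 0, 0, 0, 6, 0.8], [0.7, 0.9, 0, 0, 0, 6, 0.8], [0.7, 0.9, 0, 0, 0, 6, 0.8]])

```text
time: 24.83
position: [0.474, -0.0913, 0.2046]
tool_rot: [3.032, 0.819, 0.001]
ft_force: [0.3, 0.1, -0.3]
grip_width: 0.801
grip_force: 0.0
```

Request:
step_arm(targets=[[0.7, 0.8, 0, 0, 0, 6, 0.8], [0.7, 0.8, 0, 0, 0, 6, 0.8], [0.7, 0.8, 0, 0, 0, 6, 0.8], [0.7, 0.9, 0, 0, 0, 6, 0.8], [0.7, 0.9, 0, 0, 0, 6, 0.8]])

```text
time: 25.25
position: [0.5089, -0.0492, 0.2043]
tool_rot: [2.717, 1.576, 0.001]
ft_force: [0.4, 0.4, -0.3]
grip_width: 0.797
grip_force: 0.0
```

Request:
step_arm(targets=[[0.7, 0.9, 0, 0, 0, 6, 0.8], [0.7, 0.9, 0, 0, 0, 6, 0.8], [0.7, 0.9, 0, 0, 0, 6, 0.8], [0.7, 0.9, 0, 0, 0, 6, 0.8], [0.7, 0.9, 0, 0, 0, 6, 0.8]])

```text
time: 25.67
position: [0.5439, -0.0042, 0.2043]
tool_rot: [2.216, 2.226, 0.0]
ft_force: [0.2, -0.3, 0.5]
grip_width: 0.802
grip_force: 0.0
```

Request:
step_arm(targets=[[0.7, 0.5, 0, 0, 0, 0, 0.8], [0, 0, 0, 0, 0, 0, 0.8], [0, 0, 0, 0, 0, 0, 0.8], [0, 0, 0, 0, 0, 0, 0.8], [0, 0, 0, 0, 0, 0, 0.8]])

```text
time: 26.08
position: [0.5502, -0.0005, 0.2036]
tool_rot: [2.225, 2.218, -0.001]
ft_force: [0.2, 0.5, 0.6]
grip_width: 0.797
grip_force: 0.0
```

Run:
```python
from h import *
p,d=ctrl.get_image("scene"); cv2.imwrite("pics/scene3.png",cv2.cvtColor(p,cv2.COLOR_RGB2BGR))
s=ctrl.get_state();print(s["position"],s["tool_rot"],s["joint_positions"].round(2))
```

```text
[ 5.50251167e-01 -4.60925210e-04  2.03620278e-01] [ 2.22453416e+00  2.21788001e+00 -7.74616716e-04] [ 0.56  0.17 -0.67  1.71  0.11  1.3  -0.14]
```

View pics/scene3.png

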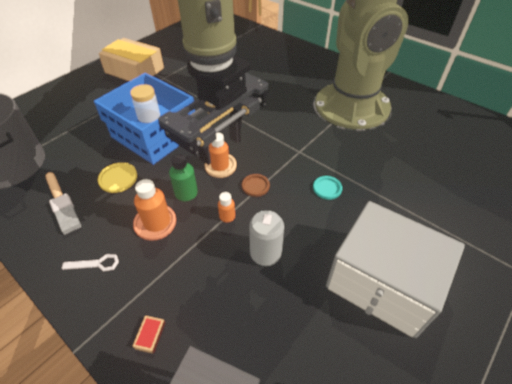

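The medium bottle stands in the pale saucer (219,158). The small one (227,208) is next, for the cork saucer (256,185).

Request:
step_arm(targets=[[0, 0, -2, 0, 0, 0, 0.8], [0, 0, -3, 0, 0, 0, 0.8], [0, 0, -3, 0, 0, 0, 0.8], [0, 0, -2, 0, 0, 0, 0.8], [0, 0, -1, 0, 0, 0, 0.8]])

```text
time: 26.55
position: [0.5483, -0.0004, 0.0907]
tool_rot: [-2.222, -2.217, 0.005]
ft_force: [-0.6, -0.4, -0.2]
grip_width: 0.801
grip_force: 0.0
```

Request:
step_arm(targets=[[0, 0, 0, 0, 0, 0, 0.8], [0, 0, 0, 0, 0, 0, 0.8], [0, 0, 0, 0, 0, 0, 0.8], [0, 0, 0, 0, 0, 0, 0.8], [0, 0, 0, 0, 0, 0, 0.8]])

```text
time: 26.97
position: [0.5516, 0.0003, 0.095]
tool_rot: [2.221, 2.218, 0.002]
ft_force: [0.1, -1.3, -0.1]
grip_width: 0.8
grip_force: 0.0
```

Request:
step_arm(targets=[[0, 0, -1, 0, 0, 0, 0.8], [0, 0, -2, 0, 0, 0, 0.8], [0, 0, -2, 0, 0, 0, 0.8], [0, 0, -1, 0, 0, 0, 0.8], [0, 0, 0, 0, 0, 0, 0.8]])

```text
time: 27.38
position: [0.5484, 0.0003, 0.0309]
tool_rot: [-2.22, -2.218, 0.005]
ft_force: [-0.1, 0.1, 0.2]
grip_width: 0.798
grip_force: 0.0
```

Request:
step_arm(targets=[[0, 0, -0.7, 0, 0, 0, 0.8], [0, 0, -0.7, 0, 0, 0, 0.8], [0, 0, -0.4, 0, 0, 0, 0.8], [0, 0, 0, 0, 0, 0, 0.8], [0, 0, 0, 0, 0, 0, 0.8]])

```text
time: 27.8
position: [0.5507, 0.0004, 0.0157]
tool_rot: [2.223, 2.22, 0.0]
ft_force: [-0.2, 0.0, 0.5]
grip_width: 0.802
grip_force: 0.0
```

Request:
step_arm(targets=[[0, 0, 0, 0, 0, 0, 0.6], [0, 0, 0, 0, 0, 0, 0.5], [0, 0, 0, 0, 0, 0, 0.42], [0, 0, 0, 0, 0, 0, 0.3], [0, 0, 0, 0, 0, 0, 0.3]], force=15)

```text
time: 28.22
position: [0.5507, 0.0003, 0.0158]
tool_rot: [2.222, 2.22, 0.0]
ft_force: [-0.9, -0.6, -0.2]
grip_width: 0.505
grip_force: 0.0
```

Request:
step_arm(targets=[[0, 0, 0, 0, 0, 0, 0.3], [0, 0, 0, 0, 0, 0, 0.3], [0, 0, 0, 0, 0, 0, 0.3], [0, 0, 0, 0, 0, 0, 0.3], [0, 0, 0, 0, 0, 0, 0.3]])

```text
time: 28.63
position: [0.5507, 0.0003, 0.0157]
tool_rot: [2.222, 2.22, 0.0]
ft_force: [0.1, 0.1, 0.8]
grip_width: 0.409
grip_force: 15.0
```

Request:
step_arm(targets=[[0, 0, 0.5, 0, 0, 0, 0.3], [0, 0, 2, 0, 0, 0, 0.3], [0, 0, 3, 0, 0, 0, 0.3], [0, 0, 3, 0, 0, 0, 0.3], [0, 0, 2, 0, 0, 0, 0.3]])

```text
time: 29.05
position: [0.5513, 0.0007, 0.1233]
tool_rot: [2.221, 2.22, 0.003]
ft_force: [1.3, -0.5, -1.4]
grip_width: 0.401
grip_force: 15.0
```

Request:
step_arm(targets=[[-0.5, 0, 1, 0, 0, 0, 0.3], [-1.2, -0.1, 0, 0, 0, 0, 0.3], [-2, -0.2, 0, 0, 0, 0, 0.3], [-2, -0.2, 0, 0, 0, 0, 0.3], [-2, -0.2, 0, 0, 0, 0, 0.3]])

```text
time: 29.47
position: [0.4715, -0.0066, 0.1296]
tool_rot: [-2.221, -2.219, 0.002]
ft_force: [0.9, -1.2, -0.7]
grip_width: 0.406
grip_force: 15.0
```

Request:
step_arm(targets=[[-1.8, -0.2, 0, 0, 0, 0, 0.3], [-1.2, -0.1, 0, 0, 0, 0, 0.3], [-0.5, 0, 0, 0, 0, 0, 0.3], [0, 0, -1, 0, 0, 0, 0.3], [0, 0, -1, 0, 0, 0, 0.3]])

```text
time: 29.88
position: [0.4392, -0.0098, 0.1102]
tool_rot: [2.222, 2.219, 0.001]
ft_force: [0.0, 0.3, -1.3]
grip_width: 0.405
grip_force: 15.0
```

Request:
step_arm(targets=[[0, 0, -1.5, 0, 0, 0, 0.3], [0, 0, -1.5, 0, 0, 0, 0.3], [0, 0, -1, 0, 0, 0, 0.3], [0, 0, 0, 0, 0, 0, 0.3], [0, 0, 0, 0, 0, 0, 0.3]])

```text
time: 30.3
position: [0.4382, -0.0092, 0.0696]
tool_rot: [-2.22, -2.219, 0.001]
ft_force: [0.3, -0.7, -0.6]
grip_width: 0.407
grip_force: 15.0
```

Contact is expected at a TCP height of about 0.020.

Request:
step_arm(targets=[[0, 0, -1, 0, 0, 0, 0.3], [0, 0, -1.5, 0, 0, 0, 0.3], [0, 0, -1, 0, 0, 0, 0.3], [0, 0, -0.6, 0, 0, 0, 0.3], [0, 0, 0, 0, 0, 0, 0.3]])

```text
time: 30.72
position: [0.4376, -0.0095, 0.0284]
tool_rot: [-2.221, -2.219, 0.002]
ft_force: [-0.3, -0.3, -0.7]
grip_width: 0.407
grip_force: 15.0
```

Request:
step_arm(targets=[[0, 0, -0.1, 0, 0, 0, 0.3], [0, 0, -0.1, 0, 0, 0, 0.3], [0, 0, -0.1, 0, 0, 0, 0.3], [0, 0, 0, 0, 0, 0, 0.3], [0, 0, 0, 0, 0, 0, 0.3]])

```text
time: 31.13
position: [0.4388, -0.0097, 0.0269]
tool_rot: [2.222, 2.22, 0.0]
ft_force: [0.2, -0.8, -0.5]
grip_width: 0.406
grip_force: 15.0
```

Request:
step_arm(targets=[[0, 0, -0.2, 0, 0, 0, 0.3], [0, 0, -0.2, 0, 0, 0, 0.3], [0, 0, -0.1, 0, 0, 0, 0.3], [0, 0, 0, 0, 0, 0, 0.3], [0, 0, 0, 0, 0, 0, 0.3]])

```text
time: 31.55
position: [0.4384, -0.0096, 0.0214]
tool_rot: [-2.222, -2.22, 0.0]
ft_force: [-0.6, 0.0, -0.7]
grip_width: 0.405
grip_force: 15.0
```

Request:
step_arm(targets=[[0, 0, -0.1, 0, 0, 0, 0.3], [0, 0, -0.1, 0, 0, 0, 0.3], [0, 0, 0, 0, 0, 0, 0.3], [0, 0, 0, 0, 0, 0, 0.3], [0, 0, 0, 0, 0, 0, 0.3]])

```text
time: 31.97
position: [0.4387, -0.0097, 0.0197]
tool_rot: [2.222, 2.22, 0.0]
ft_force: [0.4, -0.1, 0.4]
grip_width: 0.408
grip_force: 15.0
```

Request:
step_arm(targets=[[0, 0, -0.1, 0, 0, 0, 0.3], [0, 0, 0, 0, 0, 0, 0.3], [0, 0, 0, 0, 0, 0, 0.3], [0, 0, 0, 0, 0, 0, 0.3], [0, 0, 0, 0, 0, 0, 0.3]])

```text
time: 32.38
position: [0.4387, -0.0097, 0.0196]
tool_rot: [2.222, 2.22, -0.001]
ft_force: [-4.2, 0.1, 10.8]
grip_width: 0.407
grip_force: 15.0
```

Request:
step_arm(targets=[[0, 0, 0, 0, 0, 0, 0.45], [0, 0, 0, 0, 0, 0, 0.6], [0, 0, 0, 0, 0, 0, 0.7], [0, 0, 0, 0, 0, 0, 0.7], [0, 0, 0, 0, 0, 0, 0.7]])

```text
time: 32.8
position: [0.4385, -0.0097, 0.0184]
tool_rot: [-2.223, -2.22, 0.0]
ft_force: [0.4, -0.1, -0.1]
grip_width: 0.655
grip_force: 0.0
```

Request:
step_arm(targets=[[0, 0, 1, 0, 0, 0, 0.7], [0, 0, 3, 0, 0, 0, 0.7], [0, 0, 3, 0, 0, 0, 0.7], [0, 0, 3, 0, 0, 0, 0.7], [0, 0, 3, 0, 0, 0, 0.7]])

```text
time: 33.22
position: [0.4383, -0.0093, 0.1506]
tool_rot: [2.222, 2.221, 0.001]
ft_force: [1.2, -0.3, -0.1]
grip_width: 0.698
grip_force: 0.0
```

Request:
step_arm(targets=[[0, 0, 3, 0, 0, 0, 0.7], [0, 0, 3, 0, 0, 0, 0.7], [0, 0, 3, 0, 0, 0, 0.7], [0, 0, 1, 0, 0, 0, 0.7], [0, 0, 0, 0, 0, 0, 0.7]])

```text
time: 33.63
position: [0.4403, -0.0095, 0.2519]
tool_rot: [2.219, 2.217, 0.005]
ft_force: [0.7, -0.1, -0.6]
grip_width: 0.702
grip_force: 0.0
```

Request:
step_arm(targets=[[1, 2, 0, 0, 0, 0, 0.7], [1, 3, 0, 0, 0, 0, 0.7], [1, 3, 0, 0, 0, 0, 0.7], [1, 3, 0, 0, 0, 0, 0.7], [1, 3, 0, 0, 0, 0, 0.7]])

```text
time: 34.05
position: [0.4878, 0.1315, 0.2471]
tool_rot: [-2.222, -2.219, 0.003]
ft_force: [0.1, -0.9, 0.5]
grip_width: 0.701
grip_force: 0.0
```

Request:
step_arm(targets=[[1, 3, 0, 0, 0, 0, 0.7], [1, 3, 0, 0, 0, 0, 0.7], [1, 2, 0, 0, 0, 0, 0.7], [0, 0, 0, 0, 0, 0, 0.7], [0, 0, 0, 0, 0, 0, 0.7]])

```text
time: 34.47
position: [0.5173, 0.2115, 0.2466]
tool_rot: [-2.216, -2.222, 0.004]
ft_force: [-0.5, -0.6, 0.2]
grip_width: 0.701
grip_force: 0.0
```

Run:
```python
from h import *
for n in("scene","top"):
    p,d=ctrl.get_image(n); cv2.imwrite(f"pics/{n}4.png",cv2.cvtColor(p,cv2.COLOR_RGB2BGR)); C=cloud(n,d)
    for nm,c,lo,hi in [("L",(.6705,-.111),.118,.13),("M",(.4445,-.124),.094,.105),("S",(.439,-.0095),.069,.08),("jar",(.477,-.356),.138,.155),("green",(.5637,-.126),.11,.12),("can",(.57,.13),.108,.12)]:
        q=C[(np.hypot(C[...,0]-c[0],C[...,1]-c[1])<.04)&(C[...,2]>lo)&(C[...,2]<hi)]
        if len(q)>8: print(n,nm,len(q),circ(q),q[:,2].mean().round(4))
```

```text
scene L 217 [ 0.6672 -0.1099  0.0187] 0.1248
scene M 100 [ 0.4472 -0.1254  0.015 ] 0.0998
scene S 76 [ 0.4395 -0.0102  0.0124] 0.0744
scene jar 292 [ 0.4762 -0.3539  0.0305] 0.1455
scene green 143 [ 0.5637 -0.125   0.0173] 0.1157
scene can 681 [0.5719 0.1315 0.0313] 0.1138
top L 175 [ 0.6655 -0.1109  0.0177] 0.1243
top M 117 [ 0.4433 -0.1261  0.0148] 0.0993
top S 71 [ 0.4374 -0.0108  0.0116] 0.0745
top jar 486 [ 0.4753 -0.3553  0.0289] 0.1451
top green 134 [ 0.5626 -0.1265  0.0157] 0.1154
top can 493 [0.5698 0.1293 0.0311] 0.1133
```

View pics/scene4.png

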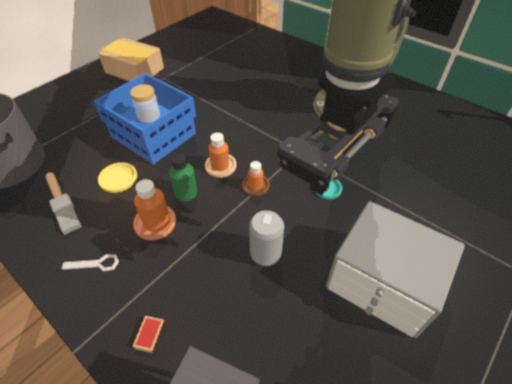

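View pics/top4.png

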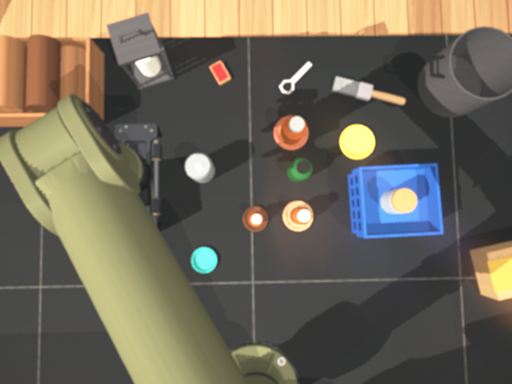

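Both pictures show the bottles upright in their saucers: large (152,207), medium (219,157), small (256,178). The jar is upright in the crate, and the green bottle and can have not moved.

```bash
python3 -c "
from bench import ctrl
print(ctrl.close_job())"
```

```text
the job is handed in; nothing more can be done
None
```

The job is handed in at about 35 s: the three amber bottles stand upright in their own saucers, the jar stands upright on the upper crate's floor, and the green bottle and can were left where they stood.

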